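Lock a tray of wax blocks for transit

ROBOT

A 6-joint arm with a two-finger parallel gripper is mounted at the origin on a cart in front of the work surface, level with it; the furniture and walls round the work are solid. World frame = base frame: x ahead of the robot, y to its left, z up, the work surface at z = 0. Lengths are in m, angles in degrees, forces in N, time in s.
With the tool pointing down it reaches from about 0.35 to 0.875 m from the base axis. Payload 4.2 kg.
Tool frame: the origin (TCP) lies midway between the tips of the shut fingers; the grasp point (between the pads) lies 19 mm behind it; y points along the fingers, z is the direction in which the jaws open and shut, and the axes are right-handed (so a half turn about y gives the same grasp; the last joint's range is limited). The gripper opens to 87 mm and grips with 3 to 60 N. Pads are 19 mm wide; open, the fingers measure 117 mm over their backs; the gripper's body (75 mm by 190 mm) begins 51 mm behind the grasp point.
Start: joints at [80.363, 22.042, 0.453, 0, -68.411, -14.817], TCP at [0.259, 0.569, 0.223] pointing down, gripper open.
Joint ranges: [-179.83, 179.83], [-69.29, 118.12], [-61.27, 80.66], [-181.25, 117.63], [-171.15, -9.14], [-177.46, 177.46]. Speed limits (degrees/s): [159.86, 159.86, 180, 180, 180, 180].

INTERFACE

Orientations are given as [roll, pitch, yaw] about the fixed x, y, z axes, in that order (R = Rz(yaw) Ry(pitch) Rx(roll)).
In Python, from workcell import env gives the robot as it stands. The module is installed in compiled form; this text tells all that it offers. Calls block until the motion is done:
- env.goto(position, orientation): joint-space move of the TCP to a pose.
- env.move_straight(position, rotation=None, rate=0.15, force_limit=None): straight line of the TCP; rotation=None keeps the orientation; rate is the mean speed in m/s. With force_limit (N) it stops when the force on the tool has changed by that much, and returns True; else False.
- env.set_joints(angles): joint-space move.
- env.gripper_to(opening, grasp_force=None): opening from 0.0 (shut) to 1.0 (fully open); grasp_force is the grip in N (None keeps the last); returns when the fingers have stopped.
- env.dwell(seconds).
- env.inverse_kinematics(position, orientation): joint angles nearest the present ones, or None.
- env.read_state(): the state.
- env.grab_frame(name): name is "scene" or "top" or "wrist"; returns a dict with "image" (400x640x3 uint8, blue, green, red), "fx", "fy", "cx", "cy" (pixels), "position" and "orientation" of the camera in the world. Camera axes: x right, y up, looking along -z (the intrinsics and any distortion apply to the point x, -y, -z); pixel columns grow to the right and rows downward; lengths in m; the calibration is good to about 2 mm. A picture is of the moment at which its call begins. There is no depth.
A pose or a line that the arm cannot do raises env.Unreachable and nothing moves.
- env.close_job(): hands the job in, once; it reports no verdict.
Trained networks look in a picture, given as the dict that the camera call returned (one of the last four; its "shot" number tells which), for a name from the list of things; names that differ only in an ending like _2 or _b are one class to them, and where a whole thing is asked for, a point or a joint stands for the part that bears it (a point fixed in the world has none). Each returns a list of dicts, best first, with "score" (0 to 1); they miss things now and then, are a little off and sometimes report something else, mostly with a low value. They report only what shows in the picture. A call takes as long as a camera call.
- env.search_frame(picture, thing): "xyz" ([x, y, z] in m, in world coordinates, good to about 4 mm: the middle of the surface that is visible of it).
- env.trace(picture, thing): "mask" (400x640 bool, what is visible of it).
The state is a dict: "clock": time; "joint_positions": joint angles; "qvel": joint speeds; "joint_torque": joint torques, N m; "position": TCP position; "tool_rot": TCP orientation; "force": force on the tool from outside, world axes, zero at the start; "wrist_torque": the same for the moment, N m; "opening": opening from 0.0 (shut) to 1.0 (fully open).
Only numpy, scipy, OpenCV 4.12 (cv2) and the standard library are available. Lean on these libraries where they do the work, as an engineer would, in place of code of your own. Each camera call takes 0.05 s, during which the arm holds its last target. There are 200 camera calls.

TASK

Get the tray of wax blocks ready to be carried: slide the blue follower up the tray until the slumped blocks stand upright and close together, then lay the orange wedge flat on the tray, thin end first, in the gap between follower and dark stop, and push it home so firmly that the row stays locked tight when you let go. Do not touch the blocks themselves, they mark easily; move them with the follower only, and leave the other things on the bench where they are.

Things in the scene. Friction and masses are not known exactly. Their poses are not given: they have to be found in the camera images.
- tray: Aluminium block tray, fixed. Origin on the bench top under the channel's centre line; y axis along the row toward the end wall, x = direction in which the wedge is driven (away from the robot's side), z up. Its floor plate is 6 mm thick: floor at z = 6 mm. End wall face at y = +87 mm. Seven blocks and the follower packed without gaps reach from the end wall to y = 0.
- wedge_seat (a point): Point on the tray's floor (6 mm above the bench) at the tray's x = 0, y = 0. The channel's rails (15 mm high, outer faces at x = -19 and +19 mm) run only from y = +6 to +87 mm; a flat plate without rails (x from -81 to +51 mm, y from -46 to +14 mm, same height) carries the wedge across the channel.
- follower (a joint): Blue upright plate that slides along the row; pushed along the tray's +y it squares the row up. About 1 N moves it, it stays where it is left. In m: 0 = furthest from the end wall, growing toward it; the row is packed at 0.022 (within about 1 mm). 30 mm wide (x), 10 mm thick (y), its top 62 mm above the bench.
- follower_back (a point): On the centre line of the follower's back face (toward the stop, the -y side), 50 mm above the bench. Push the follower here with closed fingers that reach down above the stop: the face is free from 34 to 58 mm above the bench.
- stop_face (a point): Centre of the sloping face of the dark steel stop, 19 mm above the bench. The stop is clamped at a different place each time, 22 to 25 mm from the tray's y = 0; 38 mm wide (x), top 32 mm above the bench. Its face slopes 0.18 (10.2 degrees) to the tray's x axis like the wedge: the gap between follower and stop is wide on the robot's side and narrows along +x.
- wedge_centre (a point): Centre, half-way up, of the orange plastic wedge, 100 mm long (x), 26 mm high, about 60 g, lying right way up. Thickness (y) 32 mm at the thick end (x = -50), 23 here, 14 at the thin end (x = +50). The +y face is straight (at y = +11.5 mm) and goes against the follower, the -y face slopes (0.18) and goes against the stop. Gripped across, it turns 5 degrees to meet the fingers.
- wedge_thin_end (a point): Middle of the wedge's thin end face, half-way up. With the wedge locked, its length lies along the tray's x axis on the tray's floor, both ends stick out of the channel and its centre is at the tray's x = -11 to +14 mm, depending on where the stop stands.
- wedge_thick_end (a point): Middle of the wedge's thick end face (black pad, 32 x 26 mm), half-way up: push here. In a packed row the wedge slides freely, then the resistance rises quickly; a slow push of 12 to 20 N sets it (a quick bump does not), and it stays by friction when let go.
- flotation_bath: White water bath, fixed, left of the work and beside the arm: an obstacle for arm and gripper. Origin on the bench top; it reaches from x = -215 to 290 mm and from y = -214 to 213 mm of it. Its front part is 118 mm high, the console behind it up to 275 mm.
- timer: White timer 66 x 66 x 20 mm lying on the bench, origin under its centre. Leave it alone.
- beaker: Glass beaker 52 mm wide, 65 mm high, origin under its centre. Leave it alone.
- staining_jar: Glass staining jar with lid, 55 mm wide, 114 mm high, origin under its centre. Leave it alone.
- petri_dish: Petri dish 57 mm wide, 12 mm high, origin under its centre. Leave it alone.
- forceps_curved: Steel forceps 126 x 14 x 11 mm lying on the bench, origin under its centre. Leave it alone.
- block_0: White cassette with a wax block, 40 x 28 x 11 mm, number 1 of the row counted from the end wall. Origin at the centre of its flat back (28 x 40 mm); its z axis points from the back to the wax (11 mm), along the row toward the end wall, its -x axis points up when it stands on its short edge. Starts about upright.
- block_1: Pink cassette with a wax block, 40 x 28 x 11 mm, number 2 of the row counted from the end wall. Origin at the centre of its flat back (28 x 40 mm); its z axis points from the back to the wax (11 mm), along the row toward the end wall, its -x axis points up when it stands on its short edge. Starts about upright.
- block_2: Green cassette with a wax block, 40 x 28 x 11 mm, number 3 of the row counted from the end wall. Origin at the centre of its flat back (28 x 40 mm); its z axis points from the back to the wax (11 mm), along the row toward the end wall, its -x axis points up when it stands on its short edge. Starts about upright.
- block_3: White cassette with a wax block, 40 x 28 x 11 mm, number 4 of the row counted from the end wall. Origin at the centre of its flat back (28 x 40 mm); its z axis points from the back to the wax (11 mm), along the row toward the end wall, its -x axis points up when it stands on its short edge. Starts about upright.
- block_4: Green cassette with a wax block, 40 x 28 x 11 mm, number 5 of the row counted from the end wall. Origin at the centre of its flat back (28 x 40 mm); its z axis points from the back to the wax (11 mm), along the row toward the end wall, its -x axis points up when it stands on its short edge. Starts slumped, its top leaning toward the end wall.
- block_5: Pink cassette with a wax block, 40 x 28 x 11 mm, number 6 of the row counted from the end wall. Origin at the centre of its flat back (28 x 40 mm); its z axis points from the back to the wax (11 mm), along the row toward the end wall, its -x axis points up when it stands on its short edge. Starts slumped, its top leaning toward the end wall.
- block_6: White cassette with a wax block, 40 x 28 x 11 mm, number 7 of the row counted from the end wall. Origin at the centre of its flat back (28 x 40 mm); its z axis points from the back to the wax (11 mm), along the row toward the end wall, its -x axis points up when it stands on its short edge. Starts slumped, its top leaning toward the end wall.

How it is judged:
By the outcome, as a careful person would: the job done as asked, in the order asked, and still so for the second after the job is handed in, with the robot touching nothing.
It also fails if it takes over 72 s, if anything falls off the work surface, if the arm or the gripper's body presses on something with over 40 N, if the wrist force passes 120 N, or if a joint passes its speed limit or range.

## Working session

There is one attempt and no reset: what is moved stays moved. The work goes in short steps, each a Python script; the robot and the scene stay as the last script left them, time stands still between calls to the robot, and variables do not carry over. Pictures are saved under pics/ and viewed, about 8 in all and at most 12, crops included, and the job is handed in when it is done.

```bash
mkdir -p pics; python3 - <<'E'
from workcell import env
import cv2,numpy as np
s=env.read_state();print(s['clock'],s['position'],s['tool_rot'],s['opening'])
for c in ["top","scene"]:
    p=env.grab_frame(c);cv2.imwrite(f"pics/{c}0.png",p["image"])
    print(c,p['fx'],p['fy'],p['cx'],p['cy'],p['position'],p['orientation'],[k for k in p])
    for n in ["tray","follower","stop_face","wedge_centre","flotation_bath","timer","beaker","staining_jar","petri_dish","forceps_curved","block_0","block_6"]:
        r=env.search_frame(p,n)
        print(n,[(np.round(d['xyz'],3).tolist(),round(d['score'],2)) for d in r[:3]])
E
```

```text
0.0 [0.25843372 0.56838175 0.22145441] [-8.98743707e+01  3.35459698e-03  1.55534840e+02] 0.9973462375091938
top 469.91005206365264 469.91005206365264 321.6987390326508 197.81951356038996 [0.40900276 0.06538944 1.42452768] [  7.10139846  -0.24147959 -89.39046453] ['image', 'fx', 'fy', 'cx', 'cy', 'position', 'orientation', 'shot']
tray [([0.619, 0.022, 0.008], 0.76)]
follower [([0.632, 0.017, 0.065], 0.64), ([0.426, -0.047, 0.028], 0.53), ([0.747, -0.181, 0.098], 0.47)]
stop_face [([0.626, -0.012, 0.027], 0.71)]
wedge_centre [([0.425, -0.049, 0.025], 0.64)]
flotation_bath [([0.437, 0.062, 0.008], 0.43)]
timer [([0.553, -0.263, 0.02], 0.78)]
beaker [([0.624, -0.217, 0.023], 0.8)]
staining_jar [([0.748, -0.181, 0.096], 0.84), ([0.624, -0.011, 0.026], 0.72), ([0.637, 0.057, 0.036], 0.59)]
petri_dish [([0.437, 0.062, 0.006], 0.64)]
forceps_curved [([0.63, 0.02, 0.062], 0.49), ([0.748, -0.183, 0.097], 0.38)]
block_0 [([0.64, 0.055, 0.035], 0.62), ([0.637, 0.068, 0.035], 0.36)]
block_6 [([0.64, 0.055, 0.035], 0.62), ([0.637, 0.068, 0.035], 0.36)]
scene 465.22107430153005 465.22107430153005 
[... 242 characters left out ...]
05], 0.63)]
follower []
stop_face [([0.62, -0.007, 0.023], 0.66)]
wedge_centre [([0.409, -0.066, 0.029], 0.73), ([0.425, -0.197, 0.006], 0.49)]
flotation_bath [([0.614, 0.02, 0.009], 0.3)]
timer [([0.546, -0.264, 0.017], 0.67)]
beaker [([0.611, -0.209, 0.041], 0.96)]
staining_jar [([0.733, -0.195, 0.064], 0.73)]
petri_dish [([0.434, 0.063, 0.004], 0.69), ([0.407, -0.066, 0.028], 0.37)]
forceps_curved [([0.548, -0.264, 0.019], 0.74), ([0.62, 0.01, 0.05], 0.59), ([0.425, -0.196, 0.007], 0.55)]
block_0 [([0.627, 0.076, 0.035], 0.63), ([0.626, 0.089, 0.041], 0.48), ([0.628, 0.038, 0.031], 0.44)]
block_6 [([0.627, 0.076, 0.035], 0.63), ([0.626, 0.089, 0.041], 0.48), ([0.628, 0.038, 0.031], 0.44)]
```

View pics/top0.png

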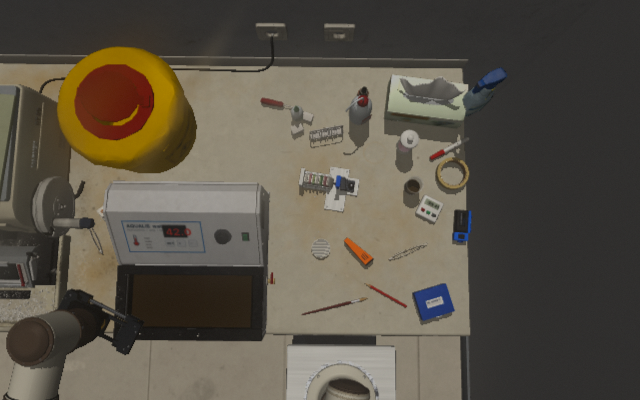

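```bash
python3 - <<'E'
import cv2
i=cv2.imread("pics/scene0.png");cv2.imwrite("pics/scene0b.png",i)
E
```

```text
(no output)
```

View pics/scene0.png

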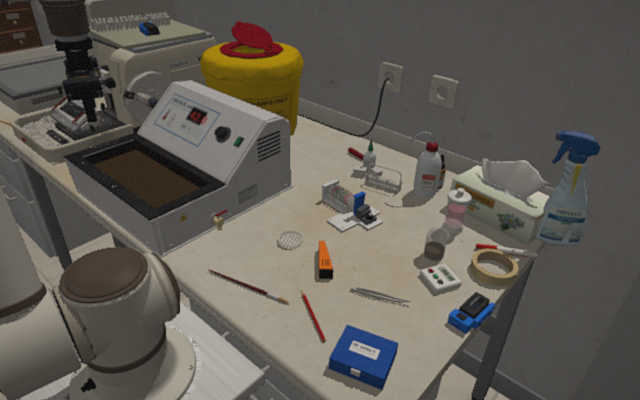

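```bash
cat > h.py <<'E'
from workcell import env
import cv2,numpy as np
from scipy.spatial.transform import Rotation as R
def cam(p): return R.from_euler('xyz',p['orientation'],degrees=True).as_matrix(),np.array(p['position'])
def proj(p,X):
    M,t=cam(p);c=(np.atleast_2d(X)-t)@M
    return np.c_[p['cx']-p['fx']*c[:,0]/c[:,2],p['cy']+p['fy']*c[:,1]/c[:,2]]
def unproj(p,uv,z):
    M,t=cam(p);uv=np.atleast_2d(uv).astype(float)
    d=np.c_[(uv[:,0]-p['cx'])/p['fx'],-(uv[:,1]-p['cy'])/p['fy'],-np.ones(len(uv))]@M.T
    return t+d*((z-t[2])/d[:,2])[:,None]
def st(m=''):
    s=env.read_state();print(m,round(s['clock'],2),'pos',np.round(s['position'],4),'rot',np.round(s['tool_rot'],1),'F',np.round(s['force'],1),'op',round(s['opening'],3));return s
E
python3 - <<'E'
from h import *
s=env.read_state();p=s['position']
env.move_straight([p[0],p[1],0.40],rate=0.3)
for y in (0,180): print(y,env.inverse_kinematics([0.52,-0.03,0.38],[-90,0,y]))
E
```

```text
0 [ 1.45644755e+01  7.66204711e+00  3.03935461e+00 -2.54444375e-14
 -8.53773075e+01 -1.04564475e+02]
180 [ 1.45644755e+01  7.66204711e+00  3.03935461e+00  2.54444375e-14
 -8.53773075e+01  7.54355245e+01]
```

```bash
python3 - <<'E'
from h import *
import pickle
env.goto([0.50,-0.03,0.36],[-90,0,180]); st()
p=env.grab_frame("wrist");pickle.dump(p,open("w1.pkl","wb"));cv2.imwrite("pics/w1.png",p["image"])
print({k:np.round(p[k],3) for k in ('fx','cx','cy','position','orientation')})
for n in ["tray","follower","stop_face","wedge_centre"]:
    print(n,[(np.round(d['xyz'],4).tolist(),round(d['score'],2)) for d in env.search_frame(p,n)[:2]])
E
```

```text
4.35 pos [ 0.5002 -0.0294  0.3599] rot [ -90.   -0. -180.] F [ 0.7 -0.4  0.4] op 1.001
{'fx': np.float64(291.369), 'cx': np.float64(318.141), 'cy': np.float64(199.103), 'position': array([ 0.576, -0.031,  0.523]), 'orientation': array([-1.6092e+01,  3.3000e-02, -8.9977e+01])}
tray [([0.6232, 0.0242, 0.0086], 0.95)]
follower [([0.6262, 0.0112, 0.0653], 0.54)]
stop_face [([0.6278, -0.011, 0.0285], 0.57), ([0.4293, -0.054, 0.0274], 0.25)]
wedge_centre [([0.4304, -0.0526, 0.028], 0.88), ([0.4276, 0.0646, 0.0027], 0.51)]
```

View pics/w1.png

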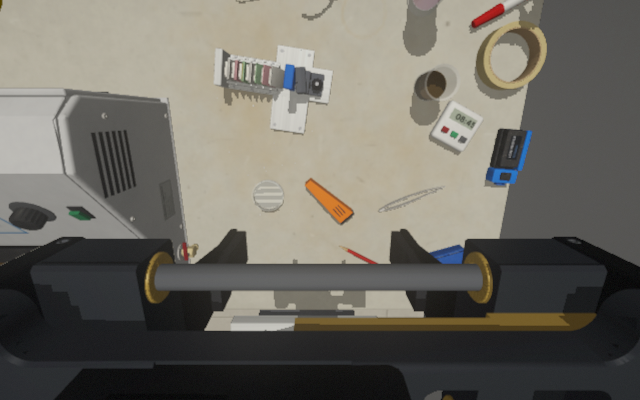

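```bash
python3 - <<'E'
from h import *
import pickle
p=pickle.load(open("w1.pkl","rb"))
m=env.trace(p,"wedge_centre")[0]
M=m['mask'].astype(np.uint8);print(m['score'],M.sum(),np.argwhere(M).min(0),np.argwhere(M).max(0))
np.save("wm.npy",M)
env.goto([0.48,0.02,0.20],[-90,0,180]); st()
p=env.grab_frame("wrist");pickle.dump(p,open("w2.pkl","wb"))
i=p["image"];y,x=0,190
print(np.round(p['position'],3),np.round(p['orientation'],2))
uv=proj(p,[[0.63,0.02,0.006]])[0];print(uv)
x0,y0=int(uv[0]-110),max(0,int(uv[1]-90));print(x0,y0)
c=cv2.resize(i[y0:y0+170,x0:x0+226],None,fx=3.5,fy=3.5,interpolation=cv2.INTER_CUBIC);cv2.imwrite("pics/w2.png",c)
E
```

```text
0.6 847 [178 305] [223 353]
 5.37 pos [0.4814 0.0202 0.2014] rot [ -90.     0.2 -180. ] F [-0.  -0.8  1.2] op 0.999
[0.557 0.019 0.364] [-1.593e+01  3.000e-02 -8.998e+01]
[317.34815151  47.59319905]
207 0
```

View pics/w2.png

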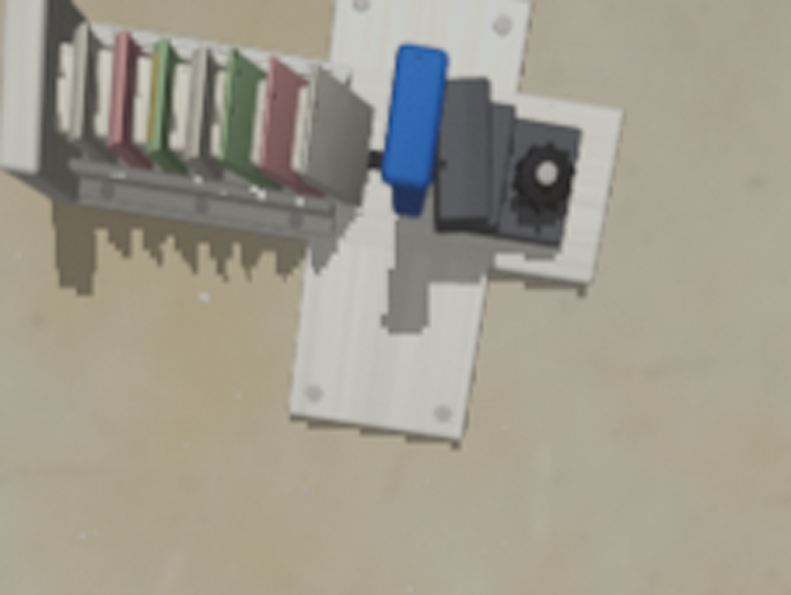

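```bash
python3 - <<'E'
from h import *
import pickle
from scipy.optimize import least_squares
p=pickle.load(open("w2.pkl","rb"))
f=lambda l:np.array(l,float)/3.5-[0.36,0.36]+[207,0]
# plate: two corners + edge points (right y=-46, left y=14), z=6mm ; follower top corners z=62
C=unproj(p,f([(290,414),(459,439)]),.006)[:,:2]
E1=unproj(p,f([(486,280),(530,10)]),.006)[:,:2]; E2=unproj(p,f([(305,250),(333,25)]),.006)[:,:2]
def loc(v,P): 
    c,s=np.cos(v[2]),np.sin(v[2]);d=P-v[:2];return np.c_[d[:,0]*c+d[:,1]*s,-d[:,0]*s+d[:,1]*c]
def res(v):
    c=loc(v,C)*1e3
    return np.r_[(c-[[-81,14],[-81,-46]]).ravel(),loc(v,E1)[:,1]*1e3+46,loc(v,E2)[:,1]*1e3-14]
r=least_squares(res,[.625,0,-.15]);v=r.x
print('tray',v[:2],np.degrees(v[2]),np.round(r.fun,2))
for n,q,z in (('follower',[(400,44),(447,50),(430,187),(383,180)],.062),('stop edge',[(447,80),(437,230)],.032),('stop right',[(490,80),(487,225)],.032),('knob',[(545,175)],.03),('endwall',[(40,165)],.05)):
    print(n,np.round(loc(v,unproj(p,f(q),z)[:,:2])*1e3,1).tolist())
np.save("tray.npy",v)
# wedge
p=pickle.load(open("w1.pkl","rb"));M=np.load("wm.npy")
h=cv2.cvtColor(p['image'],cv2.COLOR_BGR2HSV)
o=((h[...,0]>3)&(h[...,0]<22)&(h[...,1]>190)&(h[...,2]>90)).astype(np.uint8)
o&=cv2.dilate(M,np.ones((9,9),np.uint8));print('orange',o.sum())
both=cv2.morphologyEx(o|M,cv2.MORPH_CLOSE,np.ones((3,3),np.uint8))
uv=np.argwhere(both)[:,::-1]
X=(unproj(p,uv,.022)[:,:2]*1e3).astype(np.float32)
print('rect',cv2.minAreaRect(X),X.mean(0))
a=p['image'][165:240,285:375].copy();b=a.copy();b[both[165:240,285:375]>0]=(255,0,255)
cv2.imwrite("pics/w1c.png",cv2.resize(np.hstack([a,b]),None,fx=4.4,fy=4.4,interpolation=cv2.INTER_CUBIC))
E
```

```text
tray [0.63292064 0.02855191] -8.328796025210899 [-0.11 -1.14  0.11  0.92  0.43  0.24  0.12 -0.56]
follower [[16.4, -9.7], [16.9, -22.1], [-15.9, -22.7], [-16.1, -9.9]]
stop edge [[18.3, -23.4], [-21.4, -26.9]]
stop right [[20.1, -35.7], [-17.9, -41.4]]
knob [[-1.6, -56.3]]
endwall [[-23.9, 85.7]]
orange 511
rect ((430.9554748535156, -49.40362548828125), (104.74858856201172, 32.633056640625), 44.5248908996582) [427.5076   -51.893436]
```

View pics/w1c.png

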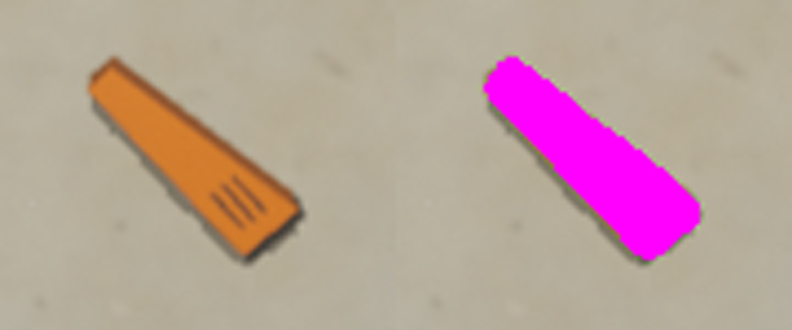

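```bash
python3 - <<'E'
from h import *
import pickle
from scipy.optimize import least_squares
p=pickle.load(open("w1.pkl","rb"))
f=np.array([(90,85),(111,65),(294,209),(245,254)])/4.4-.39+[285,165]
P=unproj(p,f,.026)[:,:2]*1e3
L=np.array([(50,11.5),(50,-2.5),(-50,-20.5),(-50,11.5)])
def T(v):return np.r_[[v[:2]]]+L@np.array([[np.cos(v[2]),np.sin(v[2])],[-np.sin(v[2]),np.cos(v[2])]])
r=least_squares(lambda v:(T(v)-P).ravel(),[430,-50,.78]);v=r.x
print('wedge',v[:2],np.degrees(v[2]),np.round(r.fun,1));np.save("wedge.npy",v/[1e3,1e3,1])
t=np.load("tray.npy");th=np.degrees(t[2])
cat=lambda x,y,z:[t[0]+x*np.cos(t[2])-y*np.sin(t[2]),t[1]+x*np.sin(t[2])+y*np.cos(t[2]),z]
o=[-90,0,th+90]
env.gripper_to(0.0,30)
env.goto(cat(0,-40,.12) if 0 else cat(0,-.042,.12),o)
env.move_straight(cat(0,-.042,.047),rate=.1);st('down')
hit=env.move_straight(cat(0,.002,.047),rate=.03,force_limit=6);s=st(f'push {hit}')
d=np.array(s['position'][:2])-t[:2];print('y_tray',-d[0]*np.sin(t[2])+d[1]*np.cos(t[2]))
E
```

```text
wedge [431.58527952 -46.20326403] 41.31230962399572 [ 1.1  3.1  2.3  1.  -0.9 -4.3 -2.5  0.2]
down 9.22 pos [ 0.6275 -0.0129  0.0477] rot [-90.1  -0.   81.7] F [0.1 0.1 1.2] op 0.005
push True 10.25 pos [0.6313 0.0185 0.0468] rot [-89.9   0.1  81.7] F [ 0.9 -1.8  1. ] op 0.007
y_tray -0.010174965585073843
```

```bash
cat >> h.py <<'E'
t=np.load("tray.npy");th=np.degrees(t[2])
def cat(x,y,z): return [t[0]+x*np.cos(t[2])-y*np.sin(t[2]),t[1]+x*np.sin(t[2])+y*np.cos(t[2]),z]
def loc(P):
    d=np.atleast_2d(P)[:,:2]-t[:2];c,s=np.cos(t[2]),np.sin(t[2]);return np.c_[d[:,0]*c+d[:,1]*s,-d[:,0]*s+d[:,1]*c]*1e3
E
python3 - <<'E'
from h import *
import pickle
hit=env.move_straight(cat(0,-.004,.047),rate=.015,force_limit=9);s=st(f'push {hit}');print(loc(s['position']))
env.move_straight(cat(0,-.03,.047),rate=.1)
env.move_straight(cat(0,-.03,.2),rate=.25)
a=env.grab_frame("wrist")
w=np.load("wedge.npy");R2=np.array([[np.cos(w[2]),-np.sin(w[2])],[np.sin(w[2]),np.cos(w[2])]])
g=w[:2]+R2@[-.036,-.0035];psi=np.degrees(w[2])+5.1
print(psi,env.inverse_kinematics([*g,.2],[-90,0,psi]),env.inverse_kinematics([*g,.2],[-90,0,psi+180]))
env.gripper_to(.85)
env.goto([*g,.20],[-90,0,psi+180]);st('hover')
b=env.grab_frame("wrist")
pickle.dump((a,b),open("ab.pkl","wb"))
u=proj(a,cat(0,.02,.03))[0];x,y=int(min(max(u[0]-100,0),440)),int(min(max(u[1]-85,0),230));print(u,x,y)
u2=proj(b,[*w[:2],.026])[0];x2,y2=int(u2[0]-100),int(min(max(u2[1]-85,0),230));print(u2,x2,y2)
A=[cv2.resize(q['image'][j:j+170,i:i+200],None,fx=3.5,fy=3.5,interpolation=cv2.INTER_CUBIC) for q,i,j in((a,x,y),(b,x2,y2))]
cv2.imwrite("pics/a.png",A[0]);cv2.imwrite("pics/b.png",A[1])
E
```

```text
push True 10.54 pos [0.6309 0.0185 0.0464] rot [-89.8   0.3  81.7] F [ 0.5 -2.1  0.9] op 0.003
[[ -0.57045581 -10.23823003]]
46.412309623995725 [ 12.62969689   2.07404586 -29.1520234    0.         -58.77393075
 -56.21738727] [ 12.62969689   2.07404586 -29.1520234    0.         -58.77393075
 123.78261273]
hover 15.24 pos [ 0.4071 -0.0725  0.2001] rot [ -90.     0.  -133.6] F [ 0.5  0.1 -0.1] op 0.851
[316.31539707 224.92947058] 216 139
[317.07908907 150.56154175] 217 65
```

View pics/a.png

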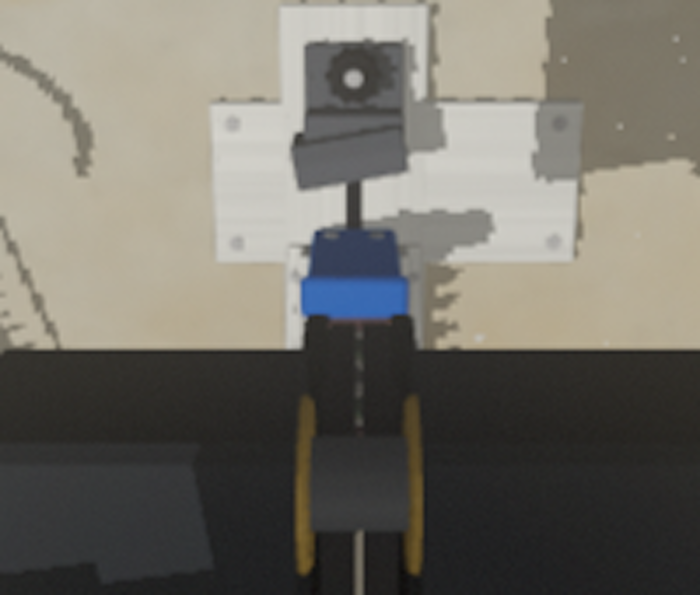

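View pics/b.png

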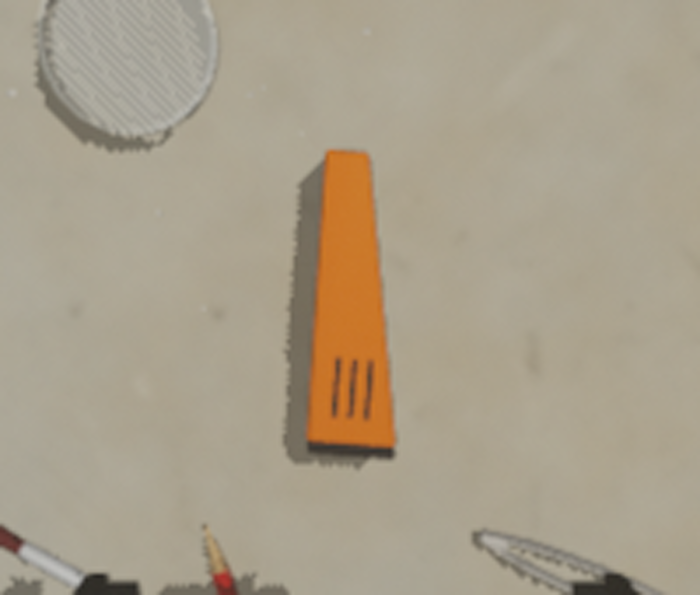

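```bash
python3 - <<'E'
from h import *
import pickle
from scipy.optimize import least_squares
a,b=pickle.load(open("ab.pkl","rb"))
fa=lambda l:np.array(l,float)/3.5-.36+[216,139]; fb=lambda l:np.array(l,float)/3.5-.36+[217,65]
print('plate',np.round(loc(unproj(a,fa([(211,101),(582,101),(576,261),(217,261)]),.006)),1).tolist())
print('foll top back',np.round(loc(unproj(a,fa([(303,279),(407,279)]),.062)),1).tolist())
print('stop top',np.round(loc(unproj(a,fa([(299,188),(407,170)]),.032)),1).tolist())
P=unproj(b,fb([(327,151),(370,152),(395,446),(308,442)]),.026)[:,:2]*1e3
L=np.array([(50,11.5),(50,-2.5),(-50,-20.5),(-50,11.5)])
def T(v):return v[:2]+L@np.array([[np.cos(v[2]),np.sin(v[2])],[-np.sin(v[2]),np.cos(v[2])]])
r=least_squares(lambda v:(T(v)-P).ravel(),[430,-50,.72]);print('wedge',r.x[:2],np.degrees(r.x[2]),np.round(r.fun,1))
np.save("wedge.npy",r.x/[1e3,1e3,1])
print('forceps tip',unproj(b,fb([(478,537)]),.006),'pencil',unproj(b,fb([(205,525)]),.006))
E
```

```text
plate [[49.5, -46.3], [-81.0, -46.1], [-82.3, 13.3], [49.7, 13.0]]
foll top back [[15.3, 0.1], [-17.0, 0.2]]
stop top [[17.7, -21.4], [-18.3, -27.5]]
wedge [430.61043136 -46.52848996] 41.86956474099578 [ 1.8  2.4  1.5  1.5 -1.3 -3.1 -2.1 -0.8]
forceps tip [[ 0.4037721  -0.14319742  0.006     ]] pencil [[ 0.33382064 -0.07001063  0.006     ]]
```

```bash
python3 - <<'E'
from h import *
import pickle
w=np.load("wedge.npy");R2=np.array([[np.cos(w[2]),-np.sin(w[2])],[np.sin(w[2]),np.cos(w[2])]])
g=w[:2]+R2@[-.036,-.0033];psi=np.degrees(w[2])+5.1+180
env.gripper_to(.55)
env.goto([*g,.10],[-90,0,psi])
print(env.move_straight([*g,.004],rate=.1,force_limit=8));st('down')
env.gripper_to(0,35);st('grip')
s=env.read_state()['position']
env.move_straight([s[0],s[1],.10],rate=.15)
env.goto(cat(-.088-.036,-.0125-.0033,.06),[-90,0,th+5.1+180]);s=st('pre');print(loc(s['position']))
p=env.grab_frame("wrist");pickle.dump(p,open("c.pkl","wb"))
u=proj(p,cat(-.07,-.012,.06))[0];x,y=int(u[0]-110),int(min(max(u[1]-110,0),230));print(u,x,y)
cv2.imwrite("pics/c.png",cv2.resize(p['image'][y:y+170,x:x+220],None,fx=3.5,fy=3.5,interpolation=cv2.INTER_CUBIC))
E
```

```text
False
down 17.64 pos [ 0.4067 -0.0729  0.0046] rot [-8.99e+01  1.00e-01 -1.33e+02] F [0.4 0.4 0.1] op 0.552
grip 18.12 pos [ 0.4061 -0.073   0.0043] rot [ -90.    0. -133.] F [-1.1 -0.4  3.9] op 0.341
pre 19.89 pos [0.507  0.0304 0.0592] rot [-8.990e+01 -1.000e-01  1.768e+02] F [-0.3  0.5 -0.2] op 0.342
[[-124.82602122  -16.37783089]]
[316.92293004 154.49081135] 206 44
```

View pics/c.png

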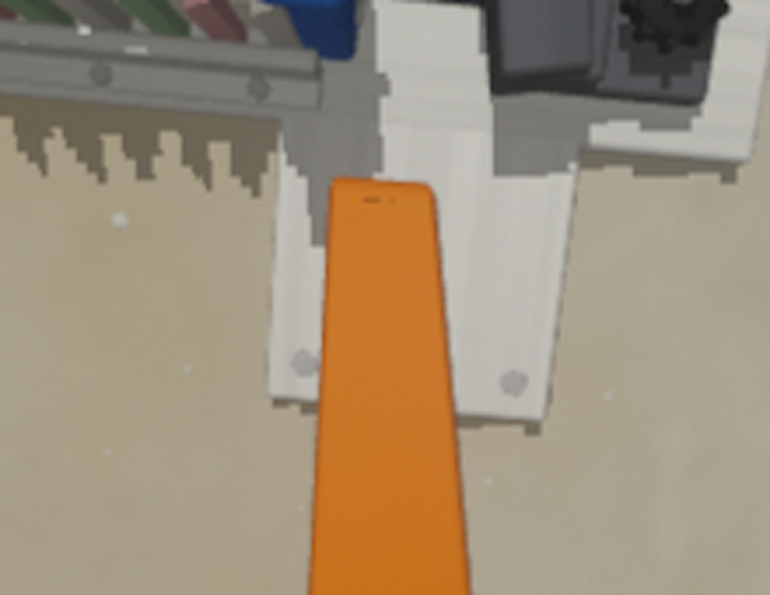

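```bash
python3 - <<'E'
from h import *
import pickle
p=pickle.load(open("c.pkl","rb"))
f=lambda l:np.array(l,float)/3.5-.36+[206,44]
print(np.round(loc(unproj(p,f([(332,180),(433,187),(320,420),(455,420)]),.081)),1))
print('foll bottom/rail/plate',np.round(loc(unproj(p,f([(269,397),(546,417)]),.006)),1))
E
```

```text
[[-41.   -2. ]
 [-40.7 -15.2]
 [-72.5  -2.6]
 [-70.8 -21.3]]
foll bottom/rail/plate [[-81.3  12.8]
 [-80.3 -46.1]]
```

```bash
python3 - <<'E'
from h import *
import pickle
Y=-.0117-.0033
print(env.move_straight(cat(-.124,Y,.0115),rate=.08,force_limit=8));st('low')
h=env.move_straight(cat(-.044,Y,.0115),rate=.05,force_limit=6);s=st(f'in {h}');print(loc(s['position']))
h=env.move_straight([*s['position'][:2],.0085],rate=.02,force_limit=4);st(f'set {h}')
env.gripper_to(.55);st('open')
env.move_straight(cat(-.105,Y,.012),rate=.12)
s=env.read_state()
p=env.grab_frame("wrist");pickle.dump(p,open("d.pkl","wb"))
u=proj(p,cat(-.01,0,.03))[0];x,y=int(u[0]-110),int(min(max(u[1]-70,0),230));print(u,x,y)
cv2.imwrite("pics/d.png",cv2.resize(p['image'][y:y+170,x:x+220],None,fx=3.5,fy=3.5,interpolation=cv2.INTER_CUBIC))
E
```

```text
False
low 20.7 pos [0.5085 0.0317 0.0118] rot [-9.000e+01  1.000e-01  1.768e+02] F [ 0.6 -0.  -0.9] op 0.341
in True 21.44 pos [0.5326 0.0274 0.0106] rot [-89.9  -0.2 176.7] F [ 0.2  0.2 -0.9] op 0.34
[[-99.12378984 -15.64437306]]
set True 21.65 pos [0.5321 0.0273 0.0093] rot [-89.9  -0.4 176.7] F [-2.2  0.8  6.7] op 0.344
open 22.3 pos [0.5315 0.027  0.0084] rot [-89.9  -0.5 176.7] F [ 0.2  0.3 -0.1] op 0.551
[301.34832661  69.46984266] 191 0
```

View pics/d.png

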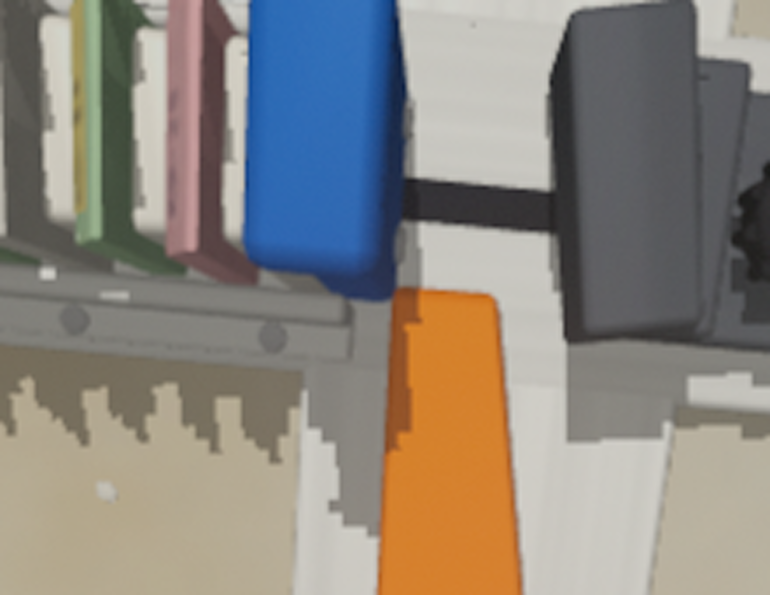

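```bash
python3 - <<'E'
from h import *
import pickle
p=pickle.load(open("d.pkl","rb"))
f=lambda l:np.array(l,float)/3.5-.36+[191,0]
print('wedge top',np.round(loc(unproj(p,f([(396,289),(494,294),(379,590),(521,590)]),.032)),1))
print('foll top back corner',np.round(loc(unproj(p,f([(377,268),(400,20)]),.062)),1))
print('foll low corner z6/20',np.round(loc(unproj(p,f([(391,299)]),.006)),1),np.round(loc(unproj(p,f([(391,299)]),.02)),1))
print('stop top',np.round(loc(unproj(p,f([(572,333),(568,20)]),.032)),1))
E
```

```text
wedge top [[-15.5  -1.6]
 [-15.  -14.4]
 [-55.2  -2.1]
 [-53.5 -22.1]]
foll top back corner [[-16.3  -1.1]
 [  5.9  -1.8]]
foll low corner z6/20 [[-14.7   0.4]] [[-15.8  -0.4]]
stop top [[-18.8 -25.1]
 [ 16.8 -20.2]]
```

```bash
python3 - <<'E'
from h import *
import pickle
env.move_straight(cat(-.0995,-.0155,.0100),rate=.1)
env.gripper_to(0,35);st('grip')
env.move_straight(cat(-.103,-.0185,.0125),rate=.05)
h=env.move_straight(cat(-.054,-.0180,.0125),rate=.04,force_limit=10);s=st(f'in {h}');print(loc(s['position']))
q=env.read_state()['position']
h=env.move_straight([*q[:2],.0095],rate=.02,force_limit=4);st(f'set {h}')
env.gripper_to(.55)
p=env.grab_frame("wrist");pickle.dump(p,open("e.pkl","wb"))
u=proj(p,cat(-.01,0,.03))[0];x,y=int(u[0]-110),int(min(max(u[1]-70,0),230));print(u,x,y)
cv2.imwrite("pics/e.png",cv2.resize(p['image'][y:y+170,x:x+220],None,fx=3.5,fy=3.5,interpolation=cv2.INTER_CUBIC))
E
```

```text
grip 23.33 pos [0.5322 0.0276 0.01  ] rot [-89.9  -0.5 176.7] F [0.1 0.6 0.2] op 0.342
in False 24.97 pos [0.5763 0.0188 0.0123] rot [-89.9  -0.5 176.7] F [-0.9  3.6 -1.5] op 0.339
[[-54.6113166  -17.81459057]]
set True 25.19 pos [0.577 0.019 0.01 ] rot [-89.9  -0.4 176.8] F [-0.9 -0.6  4.2] op 0.342
[288.60880715 176.83296933] 178 106
```

View pics/e.png

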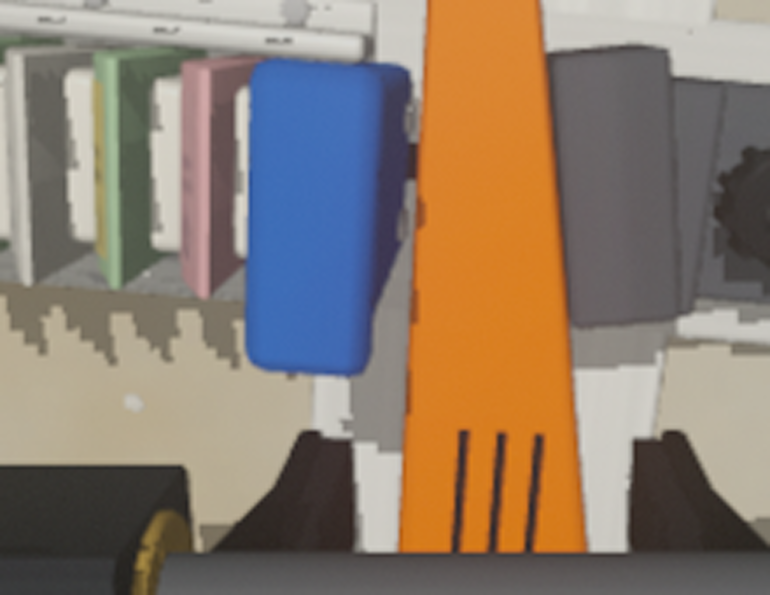

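```bash
python3 - <<'E'
from h import *
import pickle
env.move_straight(cat(-.105,-.0178,.0125),rate=.12)
env.gripper_to(0,40)
env.move_straight(cat(-.088,-.016,.013),rate=.05);st('ready')
h=env.move_straight(cat(-.030,-.016,.013),rate=.010,force_limit=16);s=st(f'push {h}');print(loc(s['position']))
for k in range(3):
    env.dwell(.3);s=st();print(loc(s['position']))
E
```

```text
ready 27.98 pos [0.5436 0.0254 0.0128] rot [-89.9  -0.6 176.7] F [-0.2 -0.6 -0.6] op 0.002
push True 30.52 pos [0.558  0.0222 0.0118] rot [-89.7  -1.3 176.6] F [-0.5  0.4 -0.4] op 0.002
[[-73.24656972 -17.18815357]]
 30.82 pos [0.5574 0.022  0.0114] rot [-89.7  -1.4 176.6] F [ 0.1 -0.2  0.1] op 0.003
[[-73.74483052 -17.38230921]]
 31.12 pos [0.5573 0.022  0.0115] rot [-89.7  -1.4 176.6] F [0.4 0.5 0.5] op 0.01
[[-73.85128213 -17.41406001]]
 31.43 pos [0.5573 0.022  0.0115] rot [-89.7  -1.4 176.6] F [ 0.2 -0.4  0.3] op 0.003
[[-73.88947644 -17.41607749]]
```

```bash
python3 - <<'E'
from h import *
import pickle
for k in range(3):
    env.move_straight(cat(-.080,-.015,.014),rate=.05)
    h=env.move_straight(cat(-.030,-.015,.014),rate=.012,force_limit=18);s=st(f'push {h}');print(loc(s['position']))
env.move_straight(cat(-.105,-.015,.014),rate=.1)
p=env.grab_frame("wrist");pickle.dump(p,open("f.pkl","wb"))
u=proj(p,cat(-.02,0,.03))[0];x,y=int(u[0]-110),int(min(max(u[1]-85,0),230));print(u,x,y)
cv2.imwrite("pics/f.png",cv2.resize(p['image'][y:y+170,x:x+220],None,fx=3.5,fy=3.5,interpolation=cv2.INTER_CUBIC))
E
```

```text
push True 33.38 pos [0.5581 0.023  0.0126] rot [-89.6  -2.2 176.4] F [-0.3 -0.6  0.2] op 0.004
[[-73.17837147 -16.37314715]]
push True 35.32 pos [0.5582 0.0231 0.0127] rot [-89.4  -3.1 176.3] F [-0.3  0.2  0.4] op 0.004
[[-73.14039539 -16.24991572]]
push True 37.27 pos [0.5582 0.0232 0.0129] rot [-89.3  -4.  176.1] F [-0.1  0.5  0.3] op 0.005
[[-73.17822828 -16.12683046]]
[298.39433706  96.80353308] 188 11
```

View pics/f.png

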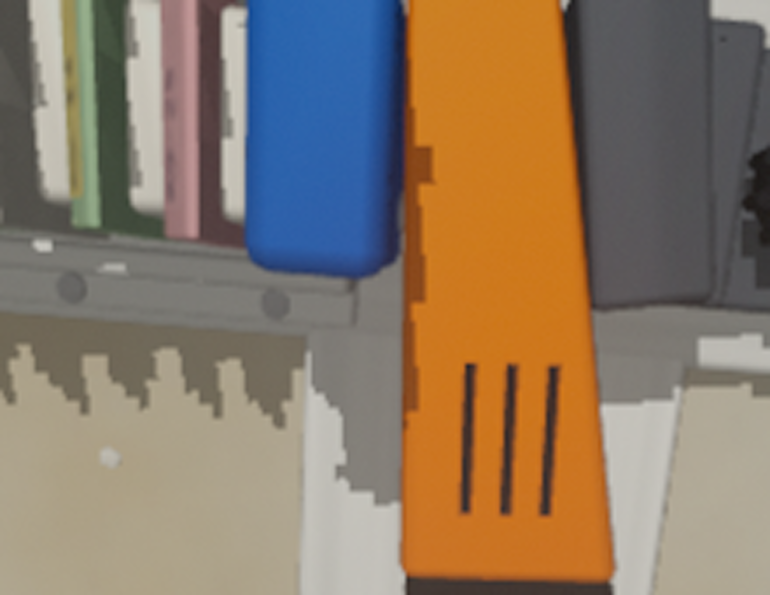

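```bash
python3 - <<'E'
from h import *
import pickle
p=pickle.load(open("f.pkl","rb"))
f=lambda l:np.array(l,float)/3.5-.36+[188,11]
print('wedge L',np.round(loc(unproj(p,f([(403,571),(404,400),(408,10)]),.032)),1).tolist())
print('wedge R',np.round(loc(unproj(p,f([(613,577),(596,400),(588,300),(563,10)]),.032)),1).tolist())
print('stop top',np.round(loc(unproj(p,f([(594,300),(569,10)]),.032)),1).tolist())
print('foll top',np.round(loc(unproj(p,f([(382,268),(402,20)]),.062)),1).tolist())
print('foll top front',np.round(loc(unproj(p,f([(250,255),(247,20)]),.062)),1).tolist())
env.read_state()
E
```

```text
wedge L [[-55.6, -4.3], [-32.1, -3.0], [12.6, -0.7]]
wedge R [[-54.2, -34.0], [-30.1, -28.5], [-17.7, -25.9], [14.1, -18.9]]
stop top [[-17.7, -26.6], [14.2, -19.6]]
foll top [[-16.3, -0.9], [5.3, -1.6]]
foll top front [[-16.2, 12.3], [4.1, 12.7]]
```

```bash
python3 - <<'E'
from h import *
o=[-90,0,th+180]
env.move_straight(cat(-.090,-.0155,.0145),o,rate=.05);st('ready')
env.move_straight(cat(-.076,-.0155,.0145),o,rate=.03);s0=st('near')
x=-.076;f0=np.array(s0['force'])
for k in range(45):
    x+=.00035
    env.move_straight(cat(x,-.0155,.0145),o,rate=.01)
    s=env.read_state();F=np.linalg.norm(np.array(s['force'])[:2])
    if F>2: print(round(x*1e3,2),np.round(loc(s['position'])[0],2),np.round(s['force'],1),round(s['clock'],2))
    if F>15.5: break
for k in range(4):
    env.dwell(.25);s=st('hold');print(loc(s['position']))
E
```

```text
ready 38.23 pos [0.5418 0.0262 0.0144] rot [-90.   -0.  171.7] F [-0.6  0.3  0.3] op 0.008
near 38.85 pos [0.5554 0.0241 0.0144] rot [-90.   -0.  171.7] F [-0.  -0.1 -0.9] op 0.004
-71.1 [-71.57 -15.59] [-2.   1.5  0.6] 42.35
-70.75 [-71.39 -15.61] [-4.4  2.   1.1] 42.6
-70.4 [-71.26 -15.6 ] [-4.8  2.9  2.4] 42.85
-70.05 [-71.23 -15.64] [-5.2  3.   3.3] 43.1
-69.7 [-71.22 -15.65] [-6.2  2.4  3.8] 43.35
-69.35 [-71.16 -15.63] [-7.6  3.9  3.8] 43.6
-69.0 [-71.15 -15.69] [-8.4  3.4  4.9] 43.85
-68.65 [-71.11 -15.7 ] [-8.1  4.2  5.7] 44.1
-68.3 [-71.1  -15.72] [-8.7  5.4  6.1] 44.35
-67.95 [-71.05 -15.77] [-10.2   5.4   7.4] 44.6
-67.6 [-71.02 -15.81] [-10.    5.5   7.6] 44.85
-67.25 [-70.98 -15.83] [-11.1   5.3   7.6] 45.1
-66.9 [-70.96 -15.87] [-12.2   6.8   8.5] 45.35
-66.55 [-70.87 -15.91] [-12.3   6.4   8.8] 45.6
-66.2 [-70.86 -15.93] [-12.4   7.5   9.2] 45.85
-65.85 [-70.77 -15.98] [-12.5   7.5   9.9] 46.1
-65.5 [-70.79 -15.98] [-14.4   8.1  10.6] 46.35
hold 46.6 pos [0.5606 0.0229 0.0141] rot [-89.9  -0.6 171.6] F [-14.8   8.2  10.8] op 0.006
[[-70.79107513 -16.03564126]]
hold 46.85 pos [0.5606 0.023  0.0141] rot [-89.9  -0.6 171.6] F [-14.7   9.   10.4] op 0.008
[[-70.77766642 -16.00211814]]
hold 47.1 pos [0.5606 0.023  0.0141] rot [-89.9  -0.6 171.6] F [-13.4   8.4   9.7] op 0.009
[[-70.78454559 -15.96922742]]
hold 47.35 pos [0.5605 0.023  0.0141] rot [-89.9  -0.6 171.6] F [-13.5   9.   10.1] op 0.006
[[-70.81423287 -15.99021794]]
```

```bash
python3 - <<'E'
from h import *
import pickle
o=[-90,0,th+180]
env.move_straight(cat(-.076,-.016,.0165),o,rate=.03)
env.move_straight(cat(-.0715,-.016,.0165),o,rate=.01)
x=-.0715
for k in range(40):
    x+=.0004
    env.move_straight(cat(x,-.016,.0165),o,rate=.012)
    s=env.read_state();F=np.array(s['force']);ax=-(F[0]*np.cos(t[2])+F[1]*np.sin(t[2]))
    if ax>18.0: break
env.dwell(.4);s=st(f'x {x*1e3:.1f} ax {ax:.1f}');print(loc(s['position']))
env.move_straight(cat(-.085,-.016,.0165),o,rate=.05)
env.move_straight(cat(-.085,-.011,.08),o,rate=.15);st('up')
p=env.grab_frame("wrist");pickle.dump(p,open("g.pkl","wb"))
cs=proj(p,[cat(0,0,.03),cat(0,-.022,.03)]);print(cs)
u=cs.mean(0);x,y=int(u[0]-110),int(min(max(u[1]-70,0),230));print(x,y)
cv2.imwrite("pics/g.png",cv2.resize(p['image'][y:y+165,x:x+220],None,fx=3.6,fy=3.6,interpolation=cv2.INTER_CUBIC))
E
```

```text
x -63.1 ax 18.6 54.11 pos [0.5617 0.0221 0.016 ] rot [-89.8  -0.7 171.6] F [-16.1   9.2  12.3] op 0.008
[[-69.54349212 -16.69208186]]
up 55.27 pos [0.5468 0.0299 0.0795] rot [-90.   -0.  171.6] F [-0.2 -0.  -0.4] op 0.006
[[300.12312508 100.99803289]
 [331.95821157 100.96393948]]
206 30
```

View pics/g.png

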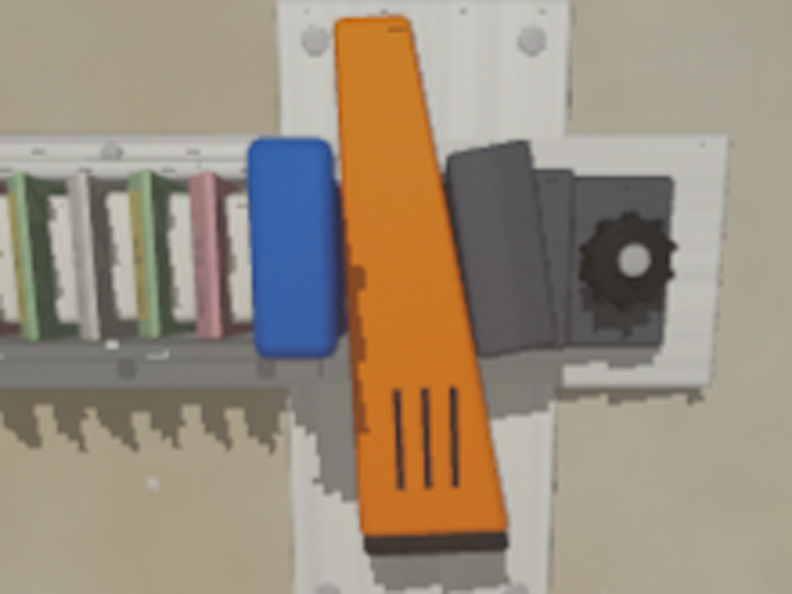

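```bash
python3 - <<'E'
from h import *
import pickle
p=pickle.load(open("g.pkl","rb"));I=p['image']
f=lambda l:np.array(l,float)/3.6-.36+[206,30]
print('thick top L,R',np.round(loc(unproj(p,f([(363,534),(506,530),(336,20),(410,20)]),.032)),1).tolist())
print('stop',np.round(loc(unproj(p,f([(448,160),(479,355)]),.032)),1).tolist(),'plate',np.round(loc(unproj(p,f([(279,5),(297,590)]),.006)),1).tolist())
for r in (80,90,100,110,120):
    print(r,'x0=',round(loc(unproj(p,[[330,r]],.032))[0,0],1),'STOP',[ (c,*I[r,c].tolist()) for c in range(324,340)])
for r in (80,95,110,122):
    print(r,'FOL',[ (c,*I[r,c].tolist()) for c in range(296,307)])
E
```

```text
thick top L,R [[-53.8, -3.8], [-53.0, -33.0], [40.2, -0.1], [40.2, -13.4]]
stop [[17.0, -20.5], [-18.3, -26.9]] plate [[49.1, 12.8], [-72.6, 12.8]]
80 x0= 13.3 STOP [(324, 41, 122, 200), (325, 41, 122, 201), (326, 41, 122, 201), (327, 40, 112, 189), (328, 46, 82, 142), (329, 59, 66, 78), (330, 54, 55, 59), (331, 71, 70, 74), (332, 86, 85, 86), (333, 90, 87, 90), (334, 93, 90, 91), (335, 92, 90, 92), (336, 92, 90, 90), (337, 93, 91, 91), (338, 92, 90, 92), (339, 92, 90, 92)]
90 x0= 7.0 STOP [(324, 40, 121, 201), (325, 41, 122, 201), (326, 40, 121, 201), (327, 42, 122, 201), (328, 39, 121, 200), (329, 39, 109, 189), (330, 37, 75, 138), (331, 44, 48, 60), (332, 61, 60, 66), (333, 81, 79, 83), (334, 88, 86, 89), (335, 91, 88, 91), (336, 91, 89, 92), (337, 92, 88, 91), (338, 92, 89, 92), (339, 92, 90, 92)]
100 x0= 0.5 STOP [(324, 38, 119, 201), (325, 41, 121, 201), (326, 38, 120, 200), (327, 40, 120, 201), (328, 37, 119, 200), (329, 39, 120, 201), (330, 39, 119, 200), (331, 37, 108, 187), (332, 36, 71, 134), (333, 47, 52, 63), (334, 65, 64, 70), (335, 84, 82, 86), (336, 89, 87, 90), (337,
[... 960 characters left out ...]
(306, 42, 123, 201)]
95 FOL [(296, 148, 85, 52), (297, 133, 75, 51), (298, 110, 64, 50), (299, 81, 53, 50), (300, 68, 49, 51), (301, 53, 57, 92), (302, 37, 92, 164), (303, 41, 119, 201), (304, 41, 120, 201), (305, 40, 120, 201), (306, 39, 120, 201)]
110 FOL [(296, 148, 86, 56), (297, 134, 77, 54), (298, 115, 67, 52), (299, 87, 55, 51), (300, 71, 47, 50), (301, 66, 52, 61), (302, 46, 60, 101), (303, 36, 72, 133), (304, 36, 74, 135), (305, 36, 83, 150), (306, 37, 96, 169)]
122 FOL [(296, 147, 84, 57), (297, 132, 76, 55), (298, 115, 68, 54), (299, 91, 57, 53), (300, 72, 50, 52), (301, 80, 65, 66), (302, 81, 81, 99), (303, 45, 76, 125), (304, 35, 73, 134), (305, 38, 77, 136), (306, 37, 94, 168)]
```

```bash
python3 - <<'E'
from h import *
import pickle
o=[-90,0,th+180]
env.move_straight(cat(-.085,-.012,.0165),o,rate=.2)
c=np.array([-.0725,-.012,.0165]);env.move_straight(cat(*c),o,rate=.06);st('near')
n=0
while env.read_state()['clock']<63.5:
    s=env.read_state();F=np.array(s['force']);ax=-(F[0]*np.cos(t[2])+F[1]*np.sin(t[2]));lat=-F[0]*np.sin(t[2])+F[1]*np.cos(t[2])
    print(round(s['clock'],2),np.round(c*1e3,1),np.round(loc(s['position'])[0],2),'ax %.1f lat %.1f fz %.1f'%(ax,lat,F[2]))
    n=n+1 if ax>16.3 else 0
    if n>=3: break
    d=np.array([(17.5-ax)/2.9*.5,(lat+(3 if ax>3 else 0))/2.9*.4*(ax>2),F[2]/2.9*.4*(ax>2)])
    c+=np.clip(d,[-1,-1,-1],[1.8,1,1])*1e-3
    env.move_straight(cat(*c),o,rate=.03)
E
```

```text
near 56.15 pos [0.5605 0.0273 0.0173] rot [-9.010e+01  1.000e-01  1.717e+02] F [-0.1 -0.4  0.5] op 0.003
56.15 [-72.5 -12.   16.5] [-71.51 -11.74] ax -0.0 lat -0.4 fz 0.5
56.4 [-70.7 -12.   16.5] [-70.67 -11.99] ax -0.4 lat -0.8 fz -0.1
56.65 [-68.9 -12.   16.5] [-68.86 -11.98] ax -0.7 lat -1.3 fz 0.2
56.9 [-67.1 -12.   16.5] [-68.12 -12.18] ax 4.0 lat 0.9 fz 2.2
57.15 [-65.3 -11.5  16.8] [-66.04 -11.45] ax 4.9 lat 1.5 fz 0.7
57.4 [-63.5 -10.8  16.9] [-64.46 -10.95] ax 4.1 lat 2.5 fz -0.9
57.65 [-61.7 -10.1  16.8] [-62.88 -10.35] ax 5.5 lat 2.3 fz 1.8
57.9 [-59.9  -9.4  17. ] [-61.69  -9.94] ax 5.7 lat 2.0 fz 1.3
58.15 [-58.1  -8.7  17.2] [-61.54  -9.91] ax 8.5 lat 2.2 fz 3.2
58.4 [-56.5  -8.   17.7] [-61.32  -9.82] ax 11.4 lat 1.4 fz 2.5
58.65 [-55.5  -7.4  18. ] [-61.32  -9.82] ax 10.8 lat -0.7 fz 4.0
58.9 [-54.3  -7.   18.6] [-61.18  -9.8 ] ax 13.0 lat 0.1 fz 3.0
59.15 [-53.6  -6.6  19. ] [-61.12  -9.77] ax 13.2 lat -0.8 fz 2.1
59.4 [-52.8  -6.3  19.3] [-61.11  -9.76] ax 13.7 lat -0.9 fz 1.9
59.65 [-52.2  -6.   19.5] [-61.05  -9.73] ax 15.3 lat -1.0 fz 2.1
59.9 [-51.8  -5.7  19.8] [-61.    -9.73] ax 14.5 lat -1.6 fz 2.1
60.15 [-51.3  -5.5  20.1] [-60.98  -9.74] ax 15.0 lat -2.2 fz 1.8
60.4 [-50.9  -5.4  20.3] [-60.96  -9.72] ax 16.2 lat -1.3 fz 0.5
60.65 [-50.6  -5.2  20.4] [-60.98  -9.7 ] ax 16.2 lat -1.7 fz 1.2
60.9 [-50.4  -5.   20.6] [-60.92  -9.68] ax 16.4 lat -2.8 fz 0.7
61.15 [-50.2  -5.   20.7] [-60.89  -9.67] ax 16.2 lat -1.7 fz 1.9
61.4 [-50.   -4.8  20.9] [-60.83  -9.66] ax 15.8 lat -2.0 fz -0.5
61.65 [-49.7  -4.7  20.9] [-60.82  -9.62] ax 16.0 lat -2.2 fz 1.0
61.9 [-49.4  -4.6  21. ] [-60.82  -9.65] ax 18.1 lat -3.4 fz 1.3
62.15 [-49.5  -4.6  21.2] [-60.82  -9.64] ax 17.2 lat -2.7 fz -0.6
62.4 [-49.5  -4.6  21.1] [-60.83  -9.67] ax 17.0 lat -3.4 fz 0.1
```

```bash
python3 - <<'E'
from h import *
import pickle
o=[-90,0,th+180]
env.move_straight(cat(-.075,-.0085,.019),o,rate=.05)
env.move_straight(cat(-.085,-.011,.08),o,rate=.2);s=st('up')
p=env.grab_frame("wrist");pickle.dump(p,open("k.pkl","wb"));I=p['image']
h=cv2.cvtColor(I,cv2.COLOR_BGR2HSV);o=((h[...,0]>4)&(h[...,0]<20)&(h[...,1]>170)&(h[...,2]>110))
u=proj(p,[cat(.035,-.012,.032),cat(-.045,-.012,.032)])
L=[];Rr=[]
for r in range(int(u[0,1]),int(u[1,1])):
    c=np.flatnonzero(o[r,230:420])+230
    if len(c)>8: L.append((c.min()-.5,r));Rr.append((c.max()+.5,r))
for n,e in(('L',L),('R',Rr)):
    q=loc(unproj(p,e,.032));k=np.polyfit(q[:,0],q[:,1],1);print(n,'slope %.3f y0 %.2f resid %.2f'%(*k,np.std(np.polyval(k,q[:,0])-q[:,1])))
ys=np.flatnonzero(o[:,260:380].sum(1)>15);print('x extent',loc(unproj(p,[[315,ys.min()],[315,ys.max()]],.032))[:,0])
for r in (80,100,120):
    print(r,'STOP',[I[r,c].tolist() for c in range(326,342)])
    print(r,'FOL',[I[r,c].tolist() for c in range(296,305)])
# old jam for comparison
b=pickle.load(open("g.pkl","rb"))['image'];print('img change in block area',np.abs(I[60:130,205:270].astype(int)-b[60:130,205:270]).mean())
E
```

```text
up 63.52 pos [0.5478 0.0302 0.0809] rot [-9.010e+01  1.000e-01  1.717e+02] F [ 0.3 -0.1 -0.9] op 0.003
L slope -0.002 y0 -0.67 resid 0.19
R slope 0.179 y0 -22.66 resid 0.29
x extent [ 48.73487871 -44.87391422]
80 STOP [[40, 122, 200], [40, 122, 200], [40, 121, 200], [39, 115, 194], [36, 91, 162], [56, 64, 87], [82, 80, 83], [89, 87, 90], [90, 87, 91], [91, 88, 90], [91, 89, 90], [91, 90, 90], [91, 89, 91], [92, 90, 92], [91, 89, 92], [92, 90, 92]]
80 FOL [[159, 94, 55], [149, 86, 53], [134, 77, 50], [125, 98, 88], [146, 147, 148], [134, 150, 175], [34, 106, 186], [40, 121, 200], [38, 121, 200]]
100 STOP [[41, 120, 200], [40, 119, 201], [37, 118, 199], [38, 119, 200], [40, 119, 200], [38, 118, 200], [39, 114, 196], [35, 96, 172], [54, 67, 103], [80, 78, 82], [87, 85, 89], [90, 88, 90], [91, 88, 91], [91, 87, 90], [91, 88, 90], [90, 88, 90]]
100 FOL [[160, 93, 56], [149, 86, 54], [134, 77, 52], [113, 67, 52], [82, 52, 49], [62, 55, 80], [36, 66, 119], [34, 73, 133], [39, 94, 166]]
120 STOP [[36, 117, 200], [36, 116, 200], [35, 117, 200], [35, 116, 200], [37, 117, 200], [35, 117, 200], [37, 117, 200], [37, 117, 200], [38, 115, 199], [35, 112, 195], [32, 98, 175], [53, 73, 120], [77, 76, 81], [84, 82, 87], [89, 87, 91], [89, 88, 91]]
120 FOL [[160, 94, 58], [148, 85, 56], [132, 76, 54], [114, 67, 52], [85, 54, 52], [63, 52, 63], [44, 63, 105], [36, 72, 133], [34, 72, 134]]
img change in block area 21.39897435897436
```

```bash
python3 - <<'E'
from h import *
env.close_job()
E
```

```text
the job is handed in; nothing more can be done
```

The row is squared up and the wedge is pushed home. The job was handed in at about 63.6 s on the robot's clock, with the gripper clear of everything. I did not test the lock by pulling on the wedge.

**What I did**
- I pushed the follower up with closed fingers. Its back face ended about 0.1 mm from the packed position (y = 0), measured from the wrist camera.
- I laid the wedge flat in the gap, thin end first. The first try caught the follower's near corner, so I set the wedge down, gripped it again and moved it about 3 mm clear.
- My first pushes, up to about 18 N, only jammed the wedge: it sat turned about 2° in the gap. I saw this in a picture, then pushed again, correcting sideways and downward force. The wedge straightened, slid about 7 mm further and then stopped hard. I held it at about 16–18 N for roughly 1.5 s.

**Last checks, after letting go**
- **Alignment:** the wedge's faces slope -0.002 and 0.179 to the tray's axis; they should be 0 and 0.18.
- **Position:** its centre is at about x = -1.3 mm, inside the locked range, and it lies close against the stop along its length.
- **Not fully explained:** near the far edge of the follower, the camera showed a few bright pixels between follower and wedge. I took this to be the rounded edge.
- **Not checked by eye:** I had used all my picture views, so the final state was measured from an image, not looked at. I did not measure each block's uprightness separately; in the last viewed picture the blocks in frame stood upright and close, before the final push.

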